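# Swing out the stabiliser leg of the red-banded tube's stand

## Task

On the soil-sampling bench, swing out the yellow stabiliser leg of the stand that carries the red-banded grey tube until it snaps fully home against its stop, then let go of it. Leave the tube in place on its stand, and leave the leg of the blue-banded tube's stand folded.

Things in the scene. Friction and masses are not known exactly. Their poses are not given: they have to be found in the camera images.
- red_leg (a joint): Angle (rad) of the yellow leg of the stand under the red-banded tube: 0 folded along the stand's front edge, 1.571 out at its stop; it grows clockwise seen from above, away from the tube. Vertical hinge, stays where left (0.1 N m). From 1.25 rad a sprung ball catch resists (up to 0.7 N m, 5 N at the post); past 1.43 it pulls the leg to the stop and holds it. Stand bolted down.
- red_grip (a point): Top centre of the upright round post (black grip, 20 mm thick, z = 48 to 93 mm) at the free end of that leg, a yellow bar 24 mm wide, top at z = 36 mm. Nothing else near the post is higher than 36 mm but the tube, at least 65 mm from it. Axes turn with the leg: z up; the hinge axis lies 150 mm along +y from here.
- blue_leg (a joint): The same for the identical stand under the blue-banded tube (0 folded, 1.571 out). It starts nearly folded and must be left so.
- red_tube: Loose short grey pipe standing upright on its stand, a grey plate 170 x 190 mm and 24 mm thick, around a low spigot: 110 mm outside diameter, 4 mm wall, 100 mm high, red band around its rim. Origin at the centre of its underside, z = 24 mm; rim at z = 124 mm.

How it is judged (in metres and radians):
At the end, for the whole second after the job is handed in: The leg of the red-banded tube's stand is out and at rest in its catch (within 10 degrees of its stop), the red-banded tube still stands on its stand within 20 mm and 10 degrees of upright, and the leg of the blue-banded tube's stand is still folded (below 0.5 rad) (value of joint red_leg above 1.4 rad and velocity of joint red_leg below 0.1 rad/s and value of joint blue_leg below 0.5 rad and distance of red_tube from where it was at the start of the episode below 0.02 m and angle between red_tube's own z axis and vertical below 0.17 rad); the robot touches nothing.
It fails at once if the leg of the blue-banded tube's stand was swung out (value of joint blue_leg above 0.6 rad).
It fails at once if the red-banded tube was knocked over (angle between red_tube's own z axis and vertical above 0.6 rad).
It also fails if it takes over 38 s, if anything falls off the work surface, if the arm or the gripper's body presses on something with over 40 N, if the wrist force passes 120 N, or if a joint passes its speed limit or range.

## Robot

A 6-joint arm with a two-finger parallel gripper is mounted at the origin on the work surface. World frame = base frame: x ahead of the robot, y to its left, z up, the work surface at z = 0. Lengths are in m, angles in degrees, forces in N, time in s.
With the tool pointing down it reaches from about 0.4 to 0.825 m from the base axis. Payload 7 kg.
Tool frame: the origin (TCP) lies at the very end of the fingers, on their centre line; the grasp point (between the pads) lies 19 mm behind it; z points along the fingers, y is the direction in which the jaws open and shut (so a half turn about z gives the same grasp; the last joint's range is limited). The gripper opens to 88 mm and grips with 3 to 60 N. Pads are 19 mm wide; open, the fingers measure 130 mm over their backs; the gripper's body (78 mm by 193 mm) begins 47 mm behind the grasp point.
Start: joints at [-51.675, 20.546, 0.682, 0, -70.136, -16.507], TCP at [0.251, -0.627, 0.227] pointing down, gripper open.
Joint ranges: [-176.03, 176.03], [-82.01, 121.73], [-58.28, 71.71], [-173.87, 95.51], [-174.79, -0.11], [-173.66, 173.66]. Speed limits (degrees/s): [136.94, 136.94, 172.46, 180, 180, 180].

## Interface

Orientations are given as [roll, pitch, yaw] about the fixed x, y, z axes, in that order (R = Rz(yaw) Ry(pitch) Rx(roll)).
In Python, from plant import telemetry, optics, ctrl gives the robot as it stands.
- The arm moves only by the tool servo_tool, never from a script. Its argument "rows" is a list of rows, each a list of 3 entries, a list of its own where there are three numbers: the shift along the tool's x, y, z in m, then the turn, a rotation vector about the tool's x, y, z in units of 6 degrees (1.0 is 6 degrees), then the closure, from 0 (fully open) to 1 (shut). A call has 1 to 20 rows; each row shifts and turns the commanded pose from where the row before left it, along the tool's axes as they then stand; what a row does not reach is not made up. A row lasts 1/12 s, in which the tool goes at most 41.7 mm and 7.16 degrees, less where a joint would pass 70% of its speed; a pose out of reach is approached as far as the arm can. A call is refused whole if a number of a shift passes 0.0417 or a number of a turn 1, either way. A call with a gripper value outside its range is refused whole. The fingers move at their own pace and stop on an object; the grip force is fixed at half the most. Time passes only in rows, so rows that do not move let the fingers close. It gives the time, the measured TCP pose, the force and the opening at its end, in the units of the state.
- telemetry.get_obs(): the state, without advancing time (a new reading comes with each control period).
- optics.snapshot(name): name is "scene" or "top"; returns the picture (384x512x3 uint8, red, green, blue); there is no depth.
- optics.camera_info(name): a dict with "mtx" (3x3 intrinsics, pixels), "D" ([k1, k2, p1, p2, k3] as OpenCV has them; the pictures are not rectified), "rvec" (rotation vector, rad) and "tvec" (3), from world to camera coordinates, as OpenCV has them. Camera axes: x right, y down, z forward; pixel columns grow to the right and rows downward; lengths in m; the calibration is good to about 2 mm. A picture is of the moment at which its call begins. camera_info takes no time and is no camera call.
- ctrl.close_job(): hands the job in, once; it reports no verdict.
The state is a dict: "clock": time; "joint_pos": joint angles; "qvel": joint speeds; "tau": joint torques, N m; "tool_pos": TCP position; "orientation": TCP orientation; "force": force on the tool from outside, world axes, zero at the start; "moment": the same for the moment, N m; "opening": finger opening in m.
Only numpy, scipy, OpenCV 4.12 (cv2) and the standard library are available. Lean on these libraries where they do the work, as an engineer would, in place of code of your own. Each camera call takes 0.05 s, during which the arm holds its last target.

## Working session

There is one attempt and no reset: what is moved stays moved. The work goes in short steps, Python scripts to look and compute and a tool call to move; the robot and the scene stay as the last step left them, time stands still between calls to the robot, and variables do not carry over. Pictures are saved under pics/ and viewed, and the job is handed in when it is done.

Besides the shell and the picture viewer there is one more tool, called after ">>>" as name(argument=value, ...) on one line, values as JSON. servo_tool: Moves the arm, as the interface text tells. Its arguments: {"type":"object","properties":{"rows":{"type":"array"}},"required":["rows"]}

```bash
mkdir -p pics; python3 - <<'E'
from plant import telemetry, optics
import cv2
print(telemetry.get_obs())
for n in("scene","top"):
    im=optics.snapshot(n); cv2.imwrite(f"pics/{n}0.png",im[:,:,::-1]); print(n,optics.camera_info(n))
E
```

```text
{'clock': 0.0, 'joint_pos': array([-5.16749477e+01,  2.05919008e+01,  6.34290687e-01, -2.17256760e-02,
       -7.01387246e+01, -1.65092592e+01]), 'qvel': array([-0.04919784, -0.03162563,  0.05511592,  0.01939586, -0.10313776,
       -0.06259055]), 'tau': array([ 3.79301548e-05, -5.82715273e+01,  2.93050021e+01,  6.99712828e+00,
        6.71576199e-03, -1.45477657e-04]), 'tool_pos': array([ 0.25066231, -0.62618486,  0.22561634]), 'orientation': array([ 1.79901832e+02, -7.79676123e-03, -1.58191599e+02]), 'force': array([ 0.86158145, -0.3604174 ,  0.61295935]), 'moment': array([ 0.01143265,  0.033613  , -0.00702322]), 'opening': 0.08772200707353899}
scene {'mtx': array([[421.3779912 ,   0.        , 253.62411737],
       [  0.        , 421.3779912 , 195.64016893],
       [  0.        ,   0.        ,   1.        ]]), 'D': array([-0.0175201,  0.       ,  0.       ,  0.       ,  0.       ]), 'rvec': array([ 1.15132768,  2.11302678, -1.12559342]), 'tvec': array([ 0.29606636, -0.21906453,  1.54011163])}
top {'mtx': array([[409.12496235,   0.        , 255.1617456 ],
       [  0.        , 409.12496235, 191.14147252],
       [  0.        ,   0.        ,   1.        ]]), 'D': array([-0.11559698,  0.        ,  0.        ,  0.        ,  0.        ]), 'rvec': array([ 2.15300952, -2.13017133,  0.17296067]), 'tvec': array([0.00841835, 0.61660319, 0.89802306])}
```

View pics/scene0.png

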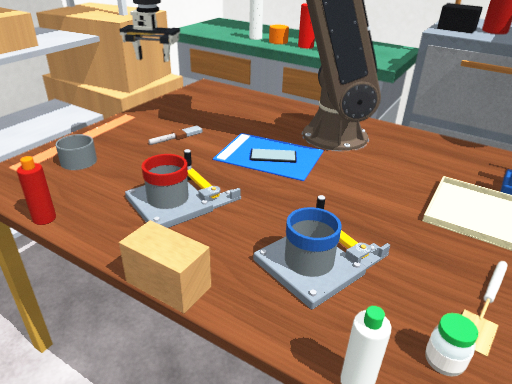

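View pics/top0.png

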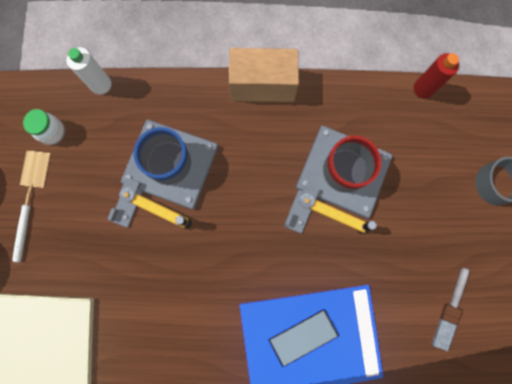

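Scene view: the red-banded tube is at about (165,180), with its leg post top near (187,152). Top view: red stand hinge is near (307,201) and the post near (370,226). The blue stand is separate, at (160,155) in the top view. I'll zoom in and triangulate.

```bash
cat > h.py <<'E'
import numpy as np,cv2
from plant import optics
def cam(n):
    i=optics.camera_info(n); R=cv2.Rodrigues(i["rvec"])[0]; return i["mtx"],i["D"],R,i["tvec"]
def ray(n,uv):
    K,D,R,t=cam(n); p=cv2.undistortPoints(np.array([[uv]],float),K,D)[0,0]
    return -R.T@t, R.T@np.array([p[0],p[1],1])
def plane(n,uv,z):
    o,d=ray(n,uv); return o+d*(z-o[2])/d[2]
def tri(a,b):
    o1,d1=ray("scene",a);o2,d2=ray("top",b)
    s=np.linalg.lstsq(np.c_[d1,-d2],o2-o1,rcond=None)[0]
    p,q=o1+s[0]*d1,o2+s[1]*d2; return (p+q)/2,np.linalg.norm(p-q)
def proj(n,X):
    K,D,R,t=cam(n); return cv2.projectPoints(np.array([X],float),R,t,K,D)[0][0,0]
E
python3 - <<'E'
import cv2
a=cv2.imread("pics/scene0.png")[130:220,115:245]; b=cv2.imread("pics/top0.png")[120:245,275:405]
cv2.imwrite("pics/c1.png",cv2.resize(a,None,fx=6,fy=6,interpolation=cv2.INTER_CUBIC)); cv2.imwrite("pics/c2.png",cv2.resize(b,None,fx=4.6,fy=4.6,interpolation=cv2.INTER_CUBIC))
E
```

```text
(no output)
```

View pics/c1.png

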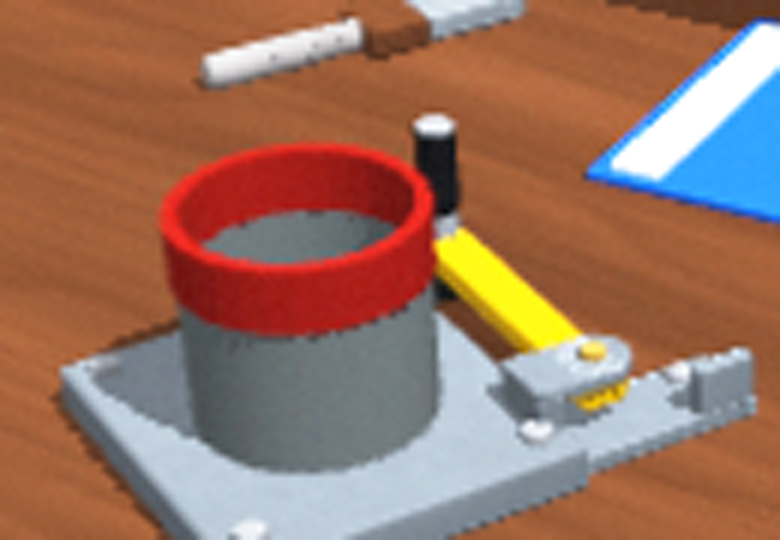

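View pics/c2.png

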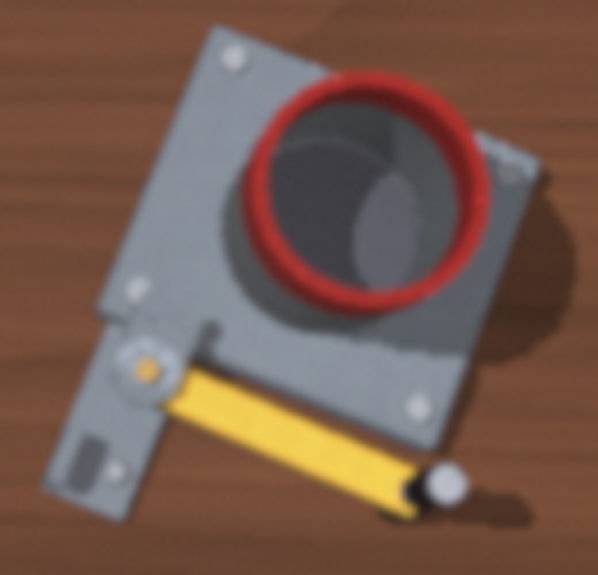

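Zoomed crops: the post's light top disc is near scene (187.5,150.8) and top (372,225). The brass hinge cap is near scene (213.5,188.5) and top (307,200). I'll refine these with masks and triangulate.

```bash
python3 - <<'E'
from h import *
S=cv2.imread("pics/scene0.png");T=cv2.imread("pics/top0.png")
def cen(im,mask,roi):
    x0,y0,x1,y1=roi; m=np.zeros(im.shape[:2],np.uint8); m[y0:y1,x0:x1]=mask[y0:y1,x0:x1]
    n,l,st,c=cv2.connectedComponentsWithStats(m); k=1+np.argmax(st[1:,4]); return c[k],st[k]
def grey(im,lo): 
    h=im.astype(int); return ((h.min(2)>lo)&(h.max(2)-h.min(2)<40)).astype(np.uint8)
def yel(im):
    h=cv2.cvtColor(im,cv2.COLOR_BGR2HSV); return cv2.inRange(h,(15,110,110),(35,255,255))//255
ps,a=cen(S,grey(S,130),(180,144,195,156)); pt,b=cen(T,grey(T,110),(364,217,380,233)); print(ps,a,pt,b)
hs,a=cen(S,yel(S),(208,184,219,192)); ht,b=cen(T,yel(T),(302,195,311,205)); print(hs,a,ht,b)
P,e=tri(ps,pt);print("post",P.round(4),e); H,e2=tri(hs,ht);print("hinge",H.round(4),e2)
P2=plane("top",pt,.093);print("plane top",P2.round(4),plane("scene",ps,.093).round(4))
for z in(.04,.05):print("hinge z",z,plane("top",ht,z).round(4),plane("scene",hs,z).round(4))
print(np.linalg.norm((P-H)[:2]))
# tube rim: red mask ellipse in top
h=cv2.cvtColor(T,cv2.COLOR_BGR2HSV);m=(cv2.inRange(h,(0,130,80),(8,255,255))|cv2.inRange(h,(172,130,80),(180,255,255)));m[:,:320]=0;m[:130]=0;m[195:]=0;m[:,390:]=0
c=max(cv2.findContours(m,0,2)[0],key=cv2.contourArea); q=cv2.fitEllipse(c);print(q,plane("top",q[0],.124).round(4))
# leg bar ends
my=yel(T);mm=np.zeros_like(my);mm[195:240,311:380]=my[195:240,311:380];c=max(cv2.findContours(mm,0,2)[0],key=cv2.contourArea);r=cv2.minAreaRect(c);bx=cv2.boxPoints(r);bw=[plane("top",p,.036) for p in bx];print(np.round(bw,4))
# stand corners: plate top edge direction
for p in [(320.9+.6,126),(297,188),(392,154.5),(369.5,217)]: print(p,plane("top",p,.024).round(4))
E
```

```text
[187.05263158 150.42105263] [184 149   7   4  19] [371.91803279 224.67213115] [368 221   9   9  61]
[209.2 185. ] [208 184   4   3  10] [306.875 200.125] [306 199   3   3   8]
post [ 0.5372 -0.2417  0.0947] 0.0009079877047813486
hinge [ 0.5992 -0.1091  0.0546] 0.012011166926636908
plane top [ 0.5376 -0.2426  0.093 ] [ 0.5346 -0.2434  0.093 ]
hinge z 0.04 [ 0.5979 -0.1059  0.04  ] [ 0.5823 -0.1299  0.04  ]
hinge z 0.05 [ 0.5966 -0.1045  0.05  ] [ 0.5951 -0.1198  0.05  ]
0.1463486364375104
((354.3519592285156, 161.25039672851562), (50.845584869384766, 53.4656982421875), 38.43306350708008) [ 0.6726 -0.1994  0.124 ]
[[ 0.5762 -0.1131  0.036 ]
 [ 0.6036 -0.1254  0.036 ]
 [ 0.5484 -0.2525  0.036 ]
 [ 0.5213 -0.2396  0.036 ]]
(321.5, 126) [ 0.7839 -0.1461  0.024 ]
(297, 188) [ 0.629  -0.0846  0.024 ]
(392, 154.5) [ 0.7149 -0.3191  0.024 ]
(369.5, 217) [ 0.5611 -0.2575  0.024 ]
```

```bash
python3 - <<'E'
from h import *
H,e=tri((213.2,188.0),(306.9,200.1));print(H.round(4),e)
P=np.array([.537,-.242])
d=P-H[:2];print(np.linalg.norm(d),np.degrees(np.arctan2(d[1],d[0])))
print(proj("scene",[.537,-.242,.093]),proj("top",[.537,-.242,.093]))
E
```

```text
[ 0.5971 -0.105   0.0467] 1.6435731363016759e-06
0.1495660904722271 -113.68370605447818
[186.88398942 150.8570634 ] [371.67336585 224.92662593]
```

>>> servo_tool(rows=[[[-0.034,0.021,0.003],[0,0,0],0.35],[[-0.034,0.021,0.003],[0,0,0],0.35],[[-0.034,0.021,0.003],[0,0,0],0.35],[[-0.034,0.021,0.003],[0,0,0],0.35],[[-0.034,0.021,0.003],[0,0,0],0.35],[[-0.034,0.021,0.003],[0,0,0],0.35],[[-0.034,0.021,0.003],[0,0,0],0.35],[[-0.034,0.021,0.003],[0,0,0],0.35],[[-0.034,0.021,0.003],[0,0,0],0.35],[[-0.034,0.021,0.003],[0,0,0],0.35],[[-0.034,0.021,0.003],[0,0,0],0.35],[[-0.034,0.02,0.003],[0,0,0],0.35],[[0,0,0],[0,0,-0.93],0.35],[[0,0,0],[0,0,-0.93],0.35],[[0,0,0],[0,0,-0.93],0.35],[[0,0,0],[0,0,-0.93],0.35],[[0,0,0],[0,0,-0.93],0.35],[[0,0,0],[0,0,-0.93],0.35],[[0,0,0],[0,0,-0.93],0.35],[[0,0,0],[0,0,-0.93],0.35]])

```text
clock: 1.77
tool_pos: [0.536, -0.2419, 0.1902]
orientation: [180.0, -0.0, -113.3]
force: [0.2, -0.2, 0.6]
opening: 0.0564
```

The hinge triangulates with a leg length of 149.6 mm against the stated 150, and the post height is 94.7 mm against 93. Next I'll lower to just above the post and look.

>>> servo_tool(rows=[[[0,0,0.02],[0,0,0],0.35],[[0,0,0.02],[0,0,0],0.35],[[0,0,0.02],[0,0,0],0.35],[[0,0,0.018],[0,0,0],0.35],[[0,0,0],[0,0,0],0.35],[[0,0,0],[0,0,0],0.35]])

```text
clock: 2.27
tool_pos: [0.5356, -0.2419, 0.1118]
orientation: [179.9, -0.1, -113.5]
force: [0.7, 0.1, 1.1]
opening: 0.0568
```

```bash
python3 - <<'E'
from plant import optics
import cv2
a=cv2.imread
S=optics.snapshot("scene")[100:220,115:245,::-1];T=optics.snapshot("top")[120:280,275:435,::-1]
S=cv2.resize(S,(520,480),interpolation=cv2.INTER_CUBIC)
cv2.imwrite("pics/s1.png",S);cv2.imwrite("pics/t1.png",cv2.resize(T,(560,560)))
E
```

```text
(no output)
```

View pics/s1.png

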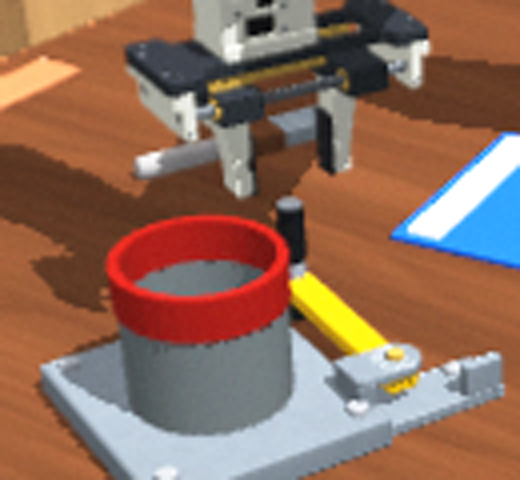

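View pics/t1.png

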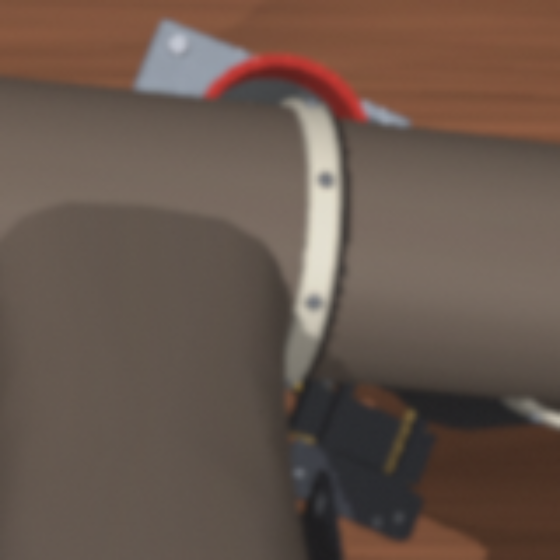

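Scene view: the fingertips at crop (243,190) and (342,172) straddle the post top at (290,203). The top view is mostly covered by the arm. I'll lower and close around the post.

>>> servo_tool(rows=[[[0,0,0.011],[0,0,0],0.35],[[0,0,0.011],[0,0,0],0.35],[[0,0,0.011],[0,0,0],0.35],[[0,0,0.011],[0,0,0],0.35],[[0,0,0],[0,0,0],0.35],[[0,0,0],[0,0,0],0.7],[[0,0,0],[0,0,0],0.9],[[0,0,0],[0,0,0],1],[[0,0,0],[0,0,0],1],[[0,0,0],[0,0,0],1],[[0,0,0],[0,0,0],1],[[0,0,0],[0,0,0],1]])

```text
clock: 3.37
tool_pos: [0.5365, -0.242, 0.0689]
orientation: [-180.0, 0.0, -113.5]
force: [0.4, -0.4, 1.5]
opening: 0.0195
```

The post is gripped: the opening is 19.5 mm for a 20 mm post. Next I'll swing it on the arc, 3° per row: y = 7.85 mm, x = -0.2 mm, turn +0.5.

>>> servo_tool(rows=[[[-0.0002,0.00785,0],[0,0,0.5],1],[[-0.0002,0.00785,0],[0,0,0.5],1],[[-0.0002,0.00785,0],[0,0,0.5],1],[[-0.0002,0.00785,0],[0,0,0.5],1],[[-0.0002,0.00785,0],[0,0,0.5],1],[[-0.0002,0.00785,0],[0,0,0.5],1],[[-0.0002,0.00785,0],[0,0,0.5],1],[[-0.0002,0.00785,0],[0,0,0.5],1],[[-0.0002,0.00785,0],[0,0,0.5],1],[[-0.0002,0.00785,0],[0,0,0.5],1],[[0,0,0],[0,0,0],1]])

```text
clock: 4.28
tool_pos: [0.4754, -0.1928, 0.0689]
orientation: [-180.0, 0.1, -143.7]
force: [1.0, -0.3, -1.2]
opening: 0.0197
```

>>> servo_tool(rows=[[[-0.0002,0.00785,0],[0,0,0.5],1],[[-0.0002,0.00785,0],[0,0,0.5],1],[[-0.0002,0.00785,0],[0,0,0.5],1],[[-0.0002,0.00785,0],[0,0,0.5],1],[[-0.0002,0.00785,0],[0,0,0.5],1],[[-0.0002,0.00785,0],[0,0,0.5],1],[[-0.0002,0.00785,0],[0,0,0.5],1],[[-0.0002,0.00785,0],[0,0,0.5],1],[[-0.0002,0.00785,0],[0,0,0.5],1],[[-0.0002,0.00785,0],[0,0,0.5],1],[[-0.0002,0.00785,0],[0,0,0.5],1],[[-0.0002,0.00785,0],[0,0,0.5],1],[[0,0,0],[0,0,0],1]])

```text
clock: 5.37
tool_pos: [0.4466, -0.1051, 0.0689]
orientation: [180.0, 0.0, -179.6]
force: [0.5, -0.2, 0.1]
opening: 0.0193
```

>>> servo_tool(rows=[[[-0.0002,0.00785,0],[0,0,0.5],1],[[-0.0002,0.00785,0],[0,0,0.5],1],[[-0.0002,0.00785,0],[0,0,0.5],1],[[-0.0002,0.00785,0],[0,0,0.5],1],[[-0.0002,0.00785,0],[0,0,0.5],1],[[-0.0002,0.00785,0],[0,0,0.5],1],[[0,0,0],[0,0,0],1],[[0,0,0],[0,0,0],1]])

```text
clock: 6.03
tool_pos: [0.4538, -0.059, 0.0689]
orientation: [179.9, 0.0, 162.7]
force: [-0.4, 4.9, 4.5]
opening: 0.0193
```

The leg is at about 86°, and the force is now pulling the tool (+y 4.9 N) toward the stop, so it is past the catch peak. I'll follow it a little further and check.

>>> servo_tool(rows=[[[0,0.004,0],[0,0,0.25],1],[[0,0.004,0],[0,0,0.25],1],[[0,0,0],[0,0,0],1],[[0,0,0],[0,0,0],1]])

```text
clock: 6.37
tool_pos: [0.4565, -0.0513, 0.0689]
orientation: [179.9, 0.1, 159.6]
force: [-0.1, 6.9, 3.1]
opening: 0.0195
```

>>> servo_tool(rows=[[[0,0,0],[0,0,0],0.6],[[0,0,0],[0,0,0],0.3],[[0,0,0],[0,0,0],0.3],[[0,0,0],[0,0,0],0.3],[[0,0,0],[0,0,0],0.3],[[0,0,0],[0,0,0],0.3],[[0,0,0],[0,0,0],0.3],[[0,0,0],[0,0,0],0.3]])

```text
clock: 7.03
tool_pos: [0.4555, -0.0518, 0.0685]
orientation: [-180.0, -0.0, 159.5]
force: [-0.6, 0.0, -0.5]
opening: 0.0606
```

>>> servo_tool(rows=[[[0,0,-0.015],[0,0,0],0.3],[[0,0,-0.02],[0,0,0],0.3],[[0,0,-0.02],[0,0,0],0.3],[[0,0,-0.02],[0,0,0],0.3],[[0,0,-0.02],[0,0,0],0.3],[[0,0,-0.02],[0,0,0],0.3],[[0,0,-0.02],[0,0,0],0.3],[[0,-0.03,0],[0,0,0],0.3],[[0,-0.04,0],[0,0,0],0.3],[[0,-0.04,0],[0,0,0],0.3],[[0,-0.04,0],[0,0,0],0.3],[[0,-0.04,0],[0,0,0],0.3],[[0,-0.04,0],[0,0,0],0.3],[[0,-0.04,0],[0,0,0],0.3],[[0,-0.04,0],[0,0,0],0.3],[[0,0,0],[0,0,0],0.3]])

```text
clock: 8.37
tool_pos: [0.3441, -0.3467, 0.2033]
orientation: [-179.9, -0.1, 159.2]
force: [1.0, 0.1, 0.3]
opening: 0.0613
```

```bash
python3 - <<'E'
from plant import optics
import cv2
for n in("scene","top"): cv2.imwrite(f"pics/{n}2.png",optics.snapshot(n)[:,:,::-1])
E
```

```text
(no output)
```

View pics/scene2.png

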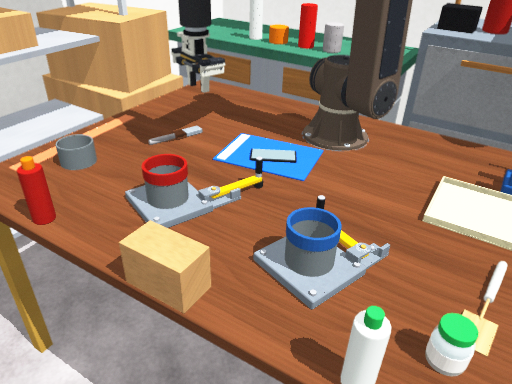

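View pics/top2.png

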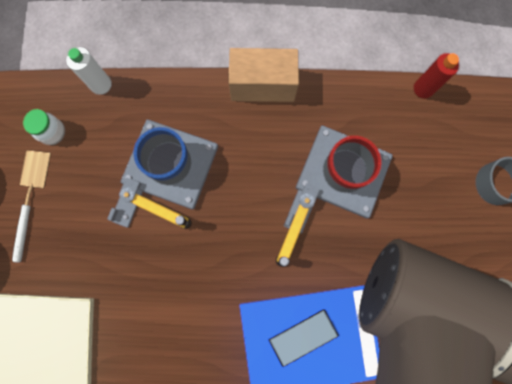

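Top view: the red leg now points along its bracket, with its post at about (284,261). The tube is unchanged at (354,161) and the blue leg is still folded, post at (182,221). I'll measure the angles.

```bash
python3 - <<'E'
from h import *
from plant import telemetry
o=telemetry.get_obs();print(o["clock"],o["tool_pos"],o["force"])
T0=cv2.imread("pics/top0.png");T=cv2.imread("pics/top2.png")
h=T.astype(int);m=((h.min(2)>110)&(h.max(2)-h.min(2)<40)).astype(np.uint8);w=np.zeros_like(m);w[253:270,276:293]=m[253:270,276:293]
n,l,st,c=cv2.connectedComponentsWithStats(w);k=1+np.argmax(st[1:,4]);print(c[k],st[k])
P=plane("top",c[k],.093);d=P[:2]-[.597,-.105];a=np.degrees(np.arctan2(d[1],d[0]))
e=plane("top",(369.5,217),.024)-plane("top",(297,188),.024);f=np.degrees(np.arctan2(e[1],e[0]))
print(P,np.linalg.norm(d),"leg",a,"folded",f,"q",(f-a)%360)
def rim(I):
    h=cv2.cvtColor(I,cv2.COLOR_BGR2HSV);m=(cv2.inRange(h,(0,130,80),(8,255,255))|cv2.inRange(h,(172,130,80),(180,255,255)));m[:,:320]=0;m[:130]=0;m[195:]=0;m[:,390:]=0
    q=cv2.fitEllipse(max(cv2.findContours(m,0,2)[0],key=cv2.contourArea));return q,plane("top",q[0],.124)
print(rim(T0),rim(T)); print("blue diff",np.abs(T[110:240,100:225].astype(int)-T0[110:240,100:225]).max(2).mean())
E
```

```text
8.4667 [ 0.34560359 -0.34332057  0.20312712] [-0.52827823  0.40558815 -0.04653553]
[283.77419355 260.9516129 ] [280 257   9   9  62]
[ 0.45785091 -0.04805682  0.093     ] 0.15034957903700727 leg 157.7444329803696 folded -111.44447437556788 q 90.81109264406251
(((354.3519592285156, 161.25039672851562), (50.845584869384766, 53.4656982421875), 38.43306350708008), array([ 0.67259042, -0.19936927,  0.124     ])) (((354.3254699707031, 161.22702026367188), (50.852718353271484, 53.66203308105469), 35.079559326171875), array([ 0.67264157, -0.19931255,  0.124     ]))
blue diff 0.8830153846153846
```

The leg measures about 90.8°, which is at its stop within measurement error. The tube has moved less than 0.1 mm and the blue stand is unchanged. The gripper is clear of everything, so I'll hand in the job.

```bash
python3 -c "
from plant import ctrl
print(ctrl.close_job())"
```

```text
the job is handed in; nothing more can be done
None
```

I gripped the post of the red-banded tube's leg, swung it about 88° clockwise past the catch, released it, backed the arm off and handed the job in at about 8.5 s. The hand-in gives no verdict.

**Last checks:**
- **Leg:** it measures about 90.8° (1.58 rad) in the top view, which is at its stop within measurement error. The catch was pulling it toward the stop with about 7 N before I released it.
- **Red tube:** its rim centre moved less than 0.1 mm.
- **Blue stand:** its picture did not change, so its leg is still folded.
- **Arm:** it was clear of everything, with about 0 N on the wrist. The largest reading at the end of a move was about 7 N.

**Check that failed:** the first automatic hinge fix in the scene view landed on the yellow bar instead, leaving a 12 mm gap between the two views. I replaced it with hand-picked pixels; that gave a leg length of 149.6 mm against the stated 150 mm.

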